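Drop the spent core into the scrap bin and ease its lid shut

TASK

On the packing bench, press the scrap bin's lever down with the fingertips so that its lid lifts and the spent cardboard core waiting on the chute rolls into the bin by itself, then let the lever come up slowly under the fingers, easing the lid fully shut over two or three seconds so that it never drops or slams. Touch neither the core nor the lid, leave everything else on the bench where it is, and finish with the hand clear.

Things in the scene. Friction and masses are not known exactly. Their poses are not given: they have to be found in the camera images.
- bin: Grey sheet-metal scrap bin 180 (x) x 140 (y) x 120 high, fixed. Origin: centre of its underside, on the bench; x points from the lever end (roughly to the robot's right) to the chute end (roughly to its left), z up. An aluminium chute 94 wide with 38 mm sides rises from the rim at x = +90 to x = +267 at 0.17 rad. The lid lies on top; the lever reaches from x = -97 to -237.
- lever (a joint): Angle of the lever and of the lid, which are rigidly linked on one shaft (rad): 0 = lid shut, paddle up; 0.65 = paddle at its lower stop, lid wide open. Grows as the paddle is pressed down. The lid's weight brings it back: the paddle needs 2 to 5 N of push to hold it, and if let go the lid falls shut in well under a second. The core rolls in once the lever is past about 0.4.
- lever_hinge (a point): Middle of the shaft on which lever and lid turn; level, along the bin's y; at (-97, 0, 128) mm in the bin's frame. The shaft is 124 mm long, 12 mm thick.
- paddle (a point): Centre of the upper face of the lever's grey plastic paddle, a pad 42 mm along the lever x 56 mm across x 8 thick. It lies about 125 mm from the shaft axis, on the side away from the lid. At lever 0 the arm rises from the shaft towards the paddle at 0.30 rad (paddle top about 169 mm above the bench); at 0.65 it dips 0.35 rad below level (about 89 mm above the bench). This point moves with the lever in an arc about the shaft.
- lid: Steel lid plate 172 x 136 x 3 mm with an upright 45 mm stop flange at its rear edge, which holds the core back on the chute while shut. Origin on the shaft axis, x along the plate to the rear (lever and lid form a seesaw over the shaft; the rear edge lifts about 105 mm). Must not be touched.
- core: Spent cardboard core, 60 mm diameter, 70 mm long, black plugs in its ends. Origin at its centre, y along its axis (parallel to the bin's y). Starts on the chute, leaning against the lid's flange, its centre at about (110, 0, 153) mm in the bin's frame; it rolls when it can. In the bin its centre is below 80 mm above the bench. Must not be touched.
- tape_roll: Stands loose beside the scrap bin; must not be disturbed. Ring-shaped roll of tape lying flat, 104 mm diameter, 48 high. Origin: centre of underside.
- knife: Stands loose beside the scrap bin; must not be disturbed. Folded-away utility knife, grey, 165 x 26 x 22 mm, lying by the lever, on the side away from the robot. Origin: centre of underside, x along it.
- tape_measure: Stands loose beside the scrap bin; must not be disturbed. Grey tape measure case 72 x 36 x 66 high. Origin: centre of underside.
- small_carton: Stands loose beside the scrap bin; must not be disturbed. Closed carton 120 x 90 x 70 high. Origin: centre of underside.
- pen_cup: Stands loose beside the scrap bin; must not be disturbed. Empty black cup, 76 mm diameter, 100 high. Origin: centre of underside.
There are look-alikes about, which are no part of the job. Leave any green look-alike of the core alone.

How it is judged:
By the outcome, as a careful person would: the job done as asked, in the order asked, and still so for the second after the job is handed in, with the robot touching nothing.
It also fails if it takes over 42 s, if anything falls off the work surface, if the arm or the gripper's body presses on something with over 40 N, if the wrist force passes 120 N, or if a joint passes its speed limit or range.

ROBOT

A 6-joint arm with a two-finger parallel gripper is mounted at the origin on the work surface. World frame = base frame: x ahead of the robot, y to its left, z up, the work surface at z = 0. Lengths are in m, angles in rad, forces in N, time in s.
With the tool pointing down it reaches from about 0.425 to 1.125 m from the base axis. Payload 14.9 kg.
Tool frame: the origin (TCP) lies at the very end of the fingers, on their centre line; the grasp point (between the pads) lies 19 mm behind it (bot.hold_point_z is the distance from the TCP to the grasp point, in m); z points along the fingers, y is the direction in which the jaws open and shut (so a half turn about z gives the same grasp; the last joint's range is limited). The gripper opens to 91 mm and grips with 3 to 60 N. Pads are 32 mm wide; open, the fingers measure 118 mm over their backs; the gripper's body (76 mm by 178 mm) begins 60 mm behind the grasp point.
Start: joints at [1.124, 0.379, 1.734, -0, 1.028, -0.033], TCP at [0.281, 0.641, 0.182] pointing down, gripper open.
Joint ranges: [-2.77, 2.77], [-0.74, 2.19], [0, 2.66], [-1.06, 4.2], [0.31, 2.87], [-3.08, 3.08]. Speed limits (rad/s): [1.89, 1.89, 2.39, 3.14, 3.14, 3.14].

INTERFACE

Orientations are given as a unit quaternion [w, x, y, z].
In Python, from bench import bot gives the robot as it stands. The module is installed in compiled form; this text tells all that it offers.
- The arm moves only by the tool move_arm, never from a script. Its argument "motion" is a list that holds one entry, the list of rows, each a list of 7 numbers: the turn, a rotation vector about the tool's x, y, z in rad, then the shift along the tool's x, y, z in mm, then the finger opening in mm, from 0 to 91.2. In form: [[[wx, wy, wz, x, y, z, claw], ...]]. A call has 1 to 8 rows; each row is the pose to reach, as a shift and turn from the pose commanded when the call began, along the tool's axes at that moment; what a row does not reach only later rows make up. A row lasts 1/8 s, in which the tool goes at most 62.5 mm and 10.7 degrees, less where a joint would pass 70% of its speed; a pose out of reach is approached as far as the arm can. A call with a gripper value outside its range is refused whole. The fingers move at their own pace and stop on an object; "grip_force" is the grip in N (left out, the last holds). Time passes only in rows, so rows that repeat a pose let the fingers close. It gives the time, the measured TCP pose, the force and the opening at its end, in the units of the state.
- bot.sense(): the state, without advancing time (a new reading comes with each control period).
- bot.snapshot(name): name is "scene" or "top" or "wrist"; returns (picture, depth): 400x640x3 uint8, red, green, blue; 400x640 float32, m along the optical axis (not along the pixel's ray), 0 where there is no reading.
- bot.get_calibration(name): a dict with "mtx" (3x3 intrinsics, pixels), "pose" (4x4, takes a point from camera to world coordinates). Camera axes: x right, y down, z forward; pixel columns grow to the right and rows downward; lengths in m; the calibration is good to about 2 mm. A picture is of the moment at which its call begins: read the wrist's pose just before it. get_calibration takes no time and is no camera call; for the wrist camera it gives the pose at the moment of the call.
- bot.close_job(): hands the job in, once; it reports no verdict.
Trained networks look in the newest picture that a camera, given by its name, has taken for a name from the list of things; names that differ only in an ending like _2 or _b are one class to them, and where a whole thing is asked for, a point or a joint stands for the part that bears it (a point fixed in the world has none). Each returns a list of dicts, best first, with "p" (0 to 1); they miss things now and then, are a little off and sometimes report something else, mostly with a low value. They report only what shows in the picture. A call takes as long as a camera call. They do not tell look-alikes from the thing itself.
- bot.look_for(name, camera): "extent" ([centre column, centre row, width, height] in pixels, round what is visible of it).
The state is a dict: "clock": time; "qpos": joint angles; "joint_vel": joint speeds; "tau": joint torques, N m; "eef_pos": TCP position; "tcp_rot": TCP orientation; "contact_force": force on the tool from outside, world axes, zero at the start; "torque": the same for the moment, N m; "finger_gap": finger opening in m.
Only numpy, scipy, OpenCV 4.12 (cv2) and the standard library are available. Lean on these libraries where they do the work, as an engineer would, in place of code of your own. Each camera call takes 0.05 s, during which the arm holds its last target.

## Working session

There is one attempt and no reset: what is moved stays moved. The work goes in short steps, Python scripts to look and compute and a tool call to move; the robot and the scene stay as the last step left them, time stands still between calls to the robot, and variables do not carry over. Pictures are saved under pics/ and viewed, and the job is handed in when it is done.

Besides the shell and the picture viewer there is one more tool, called as name(argument=value, ...), one argument or row to a line, values as JSON. move_arm: Moves the arm, as the interface text tells. Its arguments: {"type":"object","properties":{"motion":{"type":"array"},"grip_force":{"type":"number"}},"required":["motion"]}

```bash
mkdir -p pics; python3 - <<'E'
from bench import bot
import cv2
s=bot.sense();print({k:s[k] for k in('clock','eef_pos','tcp_rot','contact_force','finger_gap')})
for n in('scene','top'):
    p,d=bot.snapshot(n);cv2.imwrite(f'pics/{n}0.png',p[:,:,::-1])
    for t in('bin','paddle','core','lid','knife','tape_roll','tape_measure','small_carton','pen_cup'):
        print(n,t,[(round(r['p'],2),[round(float(v)) for v in r['extent']]) for r in bot.look_for(t,n)][:3])
print(bot.sense()['clock'])
E
```

```text
{'clock': 0.0, 'eef_pos': array([0.28129458, 0.64053683, 0.18160291]), 'tcp_rot': array([-1.29501566e-04,  2.05428379e-01,  9.78672006e-01, -5.19495837e-04]), 'contact_force': array([0.1169109 , 0.44229733, 0.23355242]), 'finger_gap': 0.09161897834116725}
scene bin [(0.63, [271, 189, 48, 16]), (0.62, [262, 231, 250, 109])]
scene paddle [(0.89, [182, 202, 83, 41])]
scene core [(0.91, [308, 205, 32, 39]), (0.78, [331, 184, 33, 21]), (0.69, [355, 314, 48, 42])]
scene lid [(0.95, [245, 215, 95, 51])]
scene knife [(0.56, [145, 275, 73, 22])]
scene tape_roll [(0.76, [212, 291, 57, 54])]
scene tape_measure [(0.64, [282, 296, 47, 35]), (0.35, [212, 292, 61, 57])]
scene small_carton [(0.8, [270, 188, 51, 19])]
scene pen_cup [(0.45, [344, 213, 16, 51])]
top bin [(0.7, [358, 198, 201, 73])]
top paddle [(0.62, [423, 201, 59, 35]), (0.45, [321, 186, 28, 31])]
top core [(0.79, [288, 148, 29, 22]), (0.76, [237, 216, 23, 31]), (0.72, [301, 293, 28, 26])]
top lid [(0.97, [360, 198, 65, 60]), (0.42, [336, 160, 24, 18])]
top knife [(0.63, [438, 181, 54, 14])]
top tape_roll [(0.77, [384, 160, 37, 32])]
top tape_measure [(0.83, [336, 161, 23, 17])]
top small_carton [(0.65, [357, 254, 52, 43])]
top pen_cup [(0.88, [290, 233, 28, 29])]
1.0
```

View pics/scene0.png

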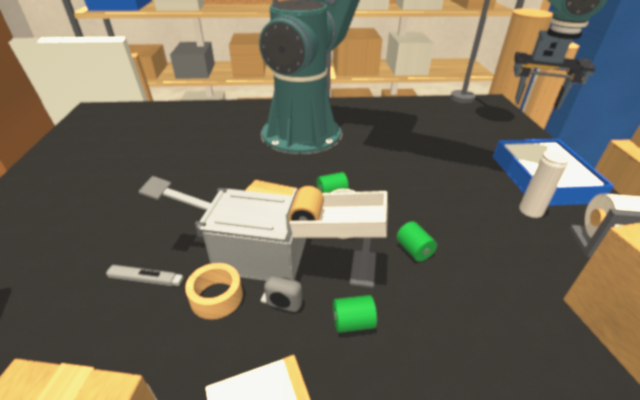

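View pics/top0.png

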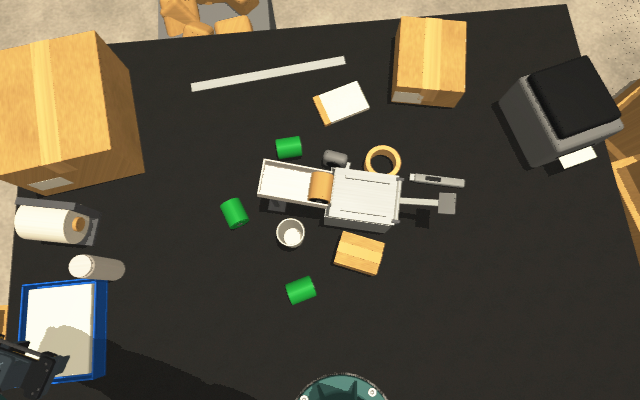

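Both views agree. In the top picture the paddle is at about (447,203), the lid at (362,197) and the core at (320,187), with the knife beside the lever at (438,181). Next I deproject these points.

```bash
cat > h.py <<'E'
from bench import bot
import numpy as np, cv2
def cloud(n,save=None):
    p,d=bot.snapshot(n);c=bot.get_calibration(n);K=c['mtx'];T=np.array(c['pose'])
    v,u=np.mgrid[:400,:640]
    P=np.stack([(u-K[0][2])/K[0][0]*d,(v-K[1][2])/K[1][1]*d,d],-1)@T[:3,:3].T+T[:3,3]
    P[d==0]=np.nan
    if save: cv2.imwrite(save,p[:,:,::-1])
    return p,P
E
python3 - <<'E'
from h import *
np.set_printoptions(precision=4,suppress=True)
p,P=cloud('top')
def med(u0,u1,v0,v1,zlo,zhi):
    Q=P[v0:v1,u0:u1].reshape(-1,3);Q=Q[(Q[:,2]>zlo)&(Q[:,2]<zhi)];return Q
pad=med(436,460,188,218,.13,.2); print('pad',len(pad),np.median(pad,0),pad.min(0),pad.max(0))
print('pad rect',cv2.minAreaRect((pad[:,:2]*1000).astype(np.float32)))
arm=med(402,437,195,210,.11,.2);print('arm',len(arm),np.polyfit(arm[:,1],arm[:,0],1))
lid=med(320,405,160,235,.118,.14);print('lid',len(lid),np.median(lid,0),cv2.minAreaRect((lid[:,:2]*1000).astype(np.float32)))
kn=med(408,468,172,190,.008,.04);print('knife',len(kn),np.median(kn,0),cv2.minAreaRect((kn[:,:2]*1000).astype(np.float32)),kn[:,2].max())
ct=med(325,390,225,280,.05,.09);print('carton',cv2.minAreaRect((ct[:,:2]*1000).astype(np.float32)))
core=med(305,335,165,205,.14,.2);print('core',np.median(core,0),cv2.minAreaRect((core[:,:2]*1000).astype(np.float32)))
p,P=cloud('scene')
pad=med(140,172,175,198,.13,.2); print('pad scene',len(pad),np.median(pad,0),pad.min(0),pad.max(0),cv2.minAreaRect((pad[:,:2]*1000).astype(np.float32)))
print(bot.get_calibration('wrist')['pose'])
E
```

```text
pad 383 [ 0.5482 -0.3221  0.1693] [ 0.5176 -0.3467  0.1585] [ 0.5802 -0.2967  0.1772]
pad rect ((549.1309814453125, -320.6758117675781), (45.09955596923828, 56.58590316772461), 75.79208374023438)
arm 225 [0.2381 0.6256]
lid 3500 [ 0.5928 -0.1257  0.1303] ((597.9295043945312, -119.0794448852539), (216.51235961914062, 139.9690704345703), 75.62713623046875)
knife 480 [ 0.6507 -0.3567  0.0181] ((652.7510375976562, -358.2050476074219), (163.04949951171875, 28.072612762451172), 77.21910095214844) 0.026595035360586383
carton ((474.4749755859375, -103.98941040039062), (120.84810638427734, 129.2469482421875), 67.36563110351562)
core [ 0.6205 -0.0067  0.1756] ((628.2471313476562, -1.8059005737304688), (80.25885772705078, 95.60806274414062), 76.86811828613281)
pad scene 482 [ 0.5541 -0.3187  0.168 ] [ 0.515  -0.3446  0.1515] [ 0.5795 -0.2875  0.1769] ((550.9873657226562, -312.8734436035156), (56.4785041809082, 60.57014465332031), 74.5048828125)
[[ 0.4024  0.8783  0.2583  0.2079]
 [ 0.9155 -0.3863 -0.1128  0.6713]
 [ 0.0007  0.2818 -0.9595  0.3842]
 [ 0.      0.      0.      1.    ]]
```

move_arm(
  motion=[
    [[0,0,0,0,0,-60,0],[0,0,0,0,0,-120,0],[0,0,0,0,0,-150,0],[0,0,0.15,-60,-75,-150,0],[0,0,0.3,-110,-135,-150,0],[0,0,0.45,-160,-195,-150,0],[0,0,0.6,-210,-255,-150,0],[0,0,0.75,-250,-300,-150,0]],
  ],
  grip_force=10,
)

```text
clock: 2.1
eef_pos: [0.3673, 0.3386, 0.3324]
tcp_rot: [0.0, 0.551, 0.834, 0.0]
contact_force: [0.6, -0.7, 0.6]
finger_gap: 0.0145
```

move_arm(
  motion=[
    [[0,0,0,0,0,0,0],[0,0,0,0,0,0,0]],
  ],
)

```text
clock: 2.35
eef_pos: [0.3673, 0.3407, 0.3325]
tcp_rot: [0.0, 0.549, 0.836, 0.0]
contact_force: [-0.2, 0.5, -0.2]
finger_gap: 0.0007
```

```bash
cat >> h.py <<'E'
from scipy.spatial.transform import Rotation as R
X=np.array([.242,.970,0]);X/=np.linalg.norm(X);Z=np.array([0,0,-1.]);Y=np.cross(Z,X)
def rel(pos,Rt):
    s=bot.sense();q=s['tcp_rot'];R0=R.from_quat([q[1],q[2],q[3],q[0]])
    return np.round(np.r_[(R0.inv()*Rt).as_rotvec(),R0.inv().apply(np.array(pos)-s['eef_pos'])*1000],3)
# rotation of tool frame pointing down with x along bin x, then tilted by a about tool y (a>0 : tool z leans to +x)
def tool(a): return R.from_matrix(np.c_[X,Y,Z])*R.from_rotvec([0,a,0])
E
python3 - <<'E'
from h import *
s=bot.sense();print(s['clock'],s['eef_pos'],s['tcp_rot'],s['qpos'])
print(rel([.549,-.3205,.30],tool(0)))
E
```

```text
2.35 [0.36726869 0.34070625 0.33252999] [3.01589792e-06 5.49444637e-01 8.35530047e-01 3.62020273e-04] [ 7.01250000e-01 -1.06508311e-01  2.00359925e+00  2.10940059e-04
  1.24380576e+00  2.93784893e-01]
[ 0.00000e+00 -1.00000e-03  6.52000e-01 -6.79108e+02 -9.51460e+01
  3.22050e+01]
```

move_arm(
  motion=[
    [[0,0,0.1,-60,-8,0,0],[0,0,0.2,-120,-16,0,0],[0,0,0.3,-180,-24,0,0],[0,0,0.4,-240,-32,0,0],[0,0,0.5,-300,-40,0,0],[0,0,0.6,-360,-50,0,0],[0,0,0.652,-420,-58,0,0],[0,0,0.652,-480,-66,0,0]],
  ],
)

```text
clock: 3.35
eef_pos: [0.4977, -0.1275, 0.3323]
tcp_rot: [0.0, 0.788, 0.616, 0.0]
contact_force: [1.1, 0.4, 0.3]
finger_gap: 0.0005
```

```bash
python3 - <<'E'
from h import *
s=bot.sense();print(s['clock'],s['eef_pos'],s['tcp_rot'],s['qpos'])
print(rel([.549,-.3205,.30],tool(0)))
E
```

```text
3.35 [ 0.49769972 -0.12748517  0.33229983] [4.12188474e-05 7.87676243e-01 6.16089365e-01 1.70934743e-04] [-2.96260359e-01 -8.17482265e-02  1.98154645e+00  2.45999543e-04
  1.24153085e+00 -5.30800307e-02]
[ 0.00000e+00 -0.00000e+00  1.00000e-03 -1.74983e+02  9.62720e+01
  3.22880e+01]
```

```bash
cat >> h.py <<'E'
P0=np.array([.549,-.3205,.169])
def padpose(L,off=0.,r=.125):
    # off along paddle normal
    H=np.array([P0[0],P0[1],.128])+X*.1182
    b=.3-L; up=np.array([0,0,1.])
    return H-X*r*np.cos(b)+up*r*np.sin(b)+(X*np.sin(b)+up*np.cos(b))*(.004+off), tool(-b)
E
python3 - <<'E'
from h import *
print(padpose(0)[0],padpose(.65)[0])
print(rel(*padpose(0,.04)))
E
```

```text
[ 0.54899153 -0.32053394  0.16876137] [ 0.54885641 -0.32107554  0.08889526]
[ 0.00000e+00 -3.00000e-01  1.00000e-03 -1.63217e+02  9.62610e+01
  1.25316e+02]
```

move_arm(
  motion=[
    [[0,0,0,-50,30,10,0],[0,-0.05,0,-100,60,30,0],[0,-0.15,0,-140,85,60,0],[0,-0.25,0,-163,96,85,0],[0,-0.3,0,-163,96,110,0],[0,-0.3,0,-163,96,125,0],[0,-0.3,0,-163,96,125,0]],
  ],
)

```text
clock: 4.22
eef_pos: [0.5504, -0.307, 0.2064]
tcp_rot: [0.091, 0.779, 0.609, -0.118]
contact_force: [0.6, 0.6, 0.4]
finger_gap: 0.0004
```

```bash
python3 - <<'E'
from h import *
s=bot.sense();print(s['clock'],s['eef_pos'],s['tcp_rot'],s['qpos'],s['contact_force'])
p,P=cloud('scene','pics/s1.png')
p,P=cloud('wrist','pics/w1.png')
p,P=cloud('top','pics/t1.png')
print(rel(*padpose(0,0)))
E
python3 - <<'E'
import cv2,numpy as np
a=cv2.imread('pics/s1.png')[120:320,80:420];b=cv2.imread('pics/w1.png')
cv2.imwrite('pics/c1.png',np.hstack([cv2.resize(a,(440,260)),cv2.resize(b,(360,260))]))
E
```

```text
4.225 [ 0.55038678 -0.30700947  0.206368  ] [ 0.09099214  0.77892103  0.60921968 -0.11770234] [-0.40708526  0.23235448  1.90809281 -0.35666692  0.98305396  0.03274972] [0.55478483 0.59739035 0.36778893]
[ 1.0000e-03 -0.0000e+00 -1.0000e-03 -2.2600e-01  1.1190e+00  4.1644e+01]
```

View pics/c1.png

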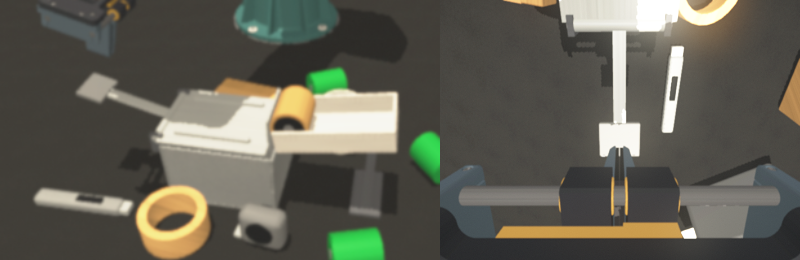

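The fingertips sit centred over the paddle: in the wrist view, at half scale, the tips are at (619,155) and the paddle at (619,140). Now I descend until contact.

move_arm(
  motion=[
    [[0,0,0,0,0,15,0],[0,0,0,0,0,28,0],[0,0,0,0,0,35,0],[0,0,0,0,0,37,0]],
  ],
)

```text
clock: 4.88
eef_pos: [0.5471, -0.3186, 0.1711]
tcp_rot: [0.092, 0.779, 0.608, -0.118]
contact_force: [0.6, 0.7, 0.9]
finger_gap: 0.0005
```

move_arm(
  motion=[
    [[0,0,0,0,0,2,0],[0,0,0,0,0,3,0]],
  ],
)

```text
clock: 5.12
eef_pos: [0.5474, -0.3194, 0.1692]
tcp_rot: [0.092, 0.779, 0.609, -0.118]
contact_force: [0.1, 0.2, 0.1]
finger_gap: 0.0005
```

```bash
python3 - <<'E'
from h import *
s=bot.sense();print(s['clock'],s['eef_pos'],s['contact_force'],rel(*padpose(0,0)))
for L in (.1,.2,.3,.4,.5,.6): print(L,rel(*padpose(L,0)))
p,P=cloud('wrist','pics/w2.png')
E
```

```text
5.125 [ 0.54742223 -0.31941198  0.16918812] [0.10106181 0.19691038 0.07841848] [ 0.     0.    -0.    -0.55   1.794  0.618]
0.1 [ 0.     0.1   -0.    -0.324  1.791 13.117]
0.2 [ 0.     0.2   -0.     1.148  1.788 25.531]
0.3 [ 0.     0.3   -0.     3.853  1.784 37.736]
0.4 [ 0.     0.4   -0.     7.762  1.779 49.61 ]
0.5 [ 0.     0.5   -0.    12.838  1.774 61.035]
0.6 [ 0.     0.6   -0.    19.029  1.768 71.895]
```

View pics/w2.png

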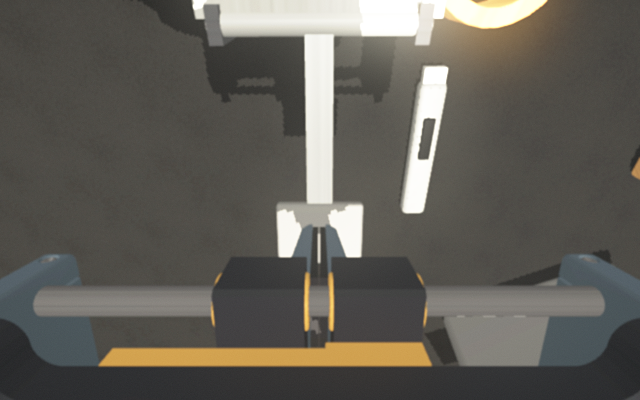

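The tips are just above the paddle, centred across it at column 318. I now press along the lever's arc.

move_arm(
  motion=[
    [[0,0,0,0,0,2,0],[0,0.03,0,0,0,5,0],[0,0.07,0,0,0,10,0],[0,0.12,0,0,0,16,0],[0,0.17,0,0.5,0,22.5,0],[0,0.22,0,1.5,0,29,0],[0,0.26,0,2.5,0,34,0],[0,0.3,0,4,0,38.5,0]],
  ],
)

```text
clock: 6.18
eef_pos: [0.5456, -0.3269, 0.1312]
tcp_rot: [-0.0, 0.788, 0.615, 0.001]
contact_force: [-0.7, 0.5, 3.0]
finger_gap: 0.0007
```

```bash
python3 - <<'E'
from h import *
s=bot.sense();print(s['clock'],s['eef_pos'],s['contact_force'])
for L in (.3,.4,.5,.6): print(L,rel(*padpose(L,0)))
p,P=cloud('scene','pics/s3.png')
p,P=cloud('wrist','pics/w3.png')
E
python3 - <<'E'
import cv2,numpy as np
a=cv2.imread('pics/s3.png')[120:320,80:420];b=cv2.imread('pics/w3.png')
cv2.imwrite('pics/c3.png',np.hstack([cv2.resize(a,(440,260)),cv2.resize(b,(360,260))]))
E
```

```text
6.175 [ 0.54561614 -0.32687003  0.13118274] [-0.70789803  0.46065272  2.96417082]
0.3 [ 1.000e-03 -1.000e-03 -1.000e-03  2.020e-01  1.742e+00 -8.160e-01]
0.4 [ 1.0000e-03  9.9000e-02 -1.0000e-03  4.1200e-01  1.7350e+00  1.1683e+01]
0.5 [ 1.0000e-03  1.9900e-01 -0.0000e+00  1.8700e+00  1.7270e+00  2.4099e+01]
0.6 [ 1.0000e-03  2.9900e-01 -0.0000e+00  4.5600e+00  1.7190e+00  3.6308e+01]
```

View pics/c3.png

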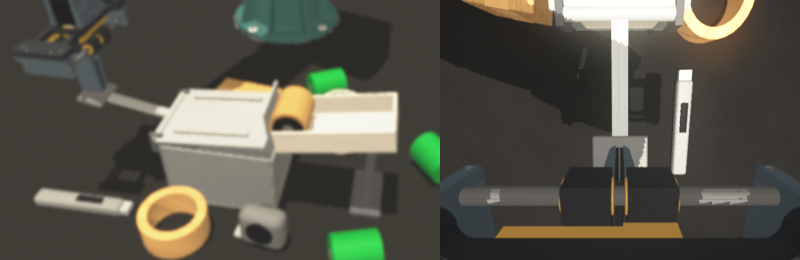

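The lid is lifting under 3 N and the core is still held by the flange. I continue to about 0.6 and hold there.

move_arm(
  motion=[
    [[0,0.05,0,0,0,6.5,0],[0,0.1,0,0.5,0,12.5,0],[0,0.15,0,1,0,19,0],[0,0.2,0,2,0,25,0],[0,0.25,0,3,0,31,0],[0,0.3,0,4.5,0,37,0],[0,0.3,0,4.5,0,37,0],[0,0.3,0,4.5,0,37,0]],
  ],
)

```text
clock: 7.28
eef_pos: [0.5465, -0.3224, 0.0944]
tcp_rot: [-0.091, 0.779, 0.609, 0.117]
contact_force: [-1.5, -0.5, 1.7]
finger_gap: 0.0004
```

```bash
cat > c.py <<'E'
import sys
from h import *
s=bot.sense();print(s['clock'],s['eef_pos'],s['contact_force'])
for L in (.6,.45,.3,.15,0): print(L,rel(*padpose(L,0)))
n=sys.argv[1]
a=cloud('scene')[0][120:320,80:420,::-1];b=cloud('top')[0][130:280,230:480,::-1]
cv2.imwrite(f'pics/c{n}.png',np.hstack([cv2.resize(a,(400,260)),cv2.resize(b,(400,260))]))
E
python3 c.py 4
```

```text
7.275 [ 0.54652145 -0.32244529  0.09435108] [-1.49968391 -0.48742561  1.65797561]
0.6 [-0.     0.002 -0.     0.241  1.934 -0.481]
0.45 [ -0.     -0.148  -0.      2.209   1.932 -19.119]
0.3 [ -0.     -0.298  -0.      6.94    1.93  -37.254]
0.15 [ -0.     -0.448  -0.     14.328   1.927 -54.479]
0 [ -0.     -0.598  -0.     24.207   1.924 -70.406]
```

View pics/c4.png

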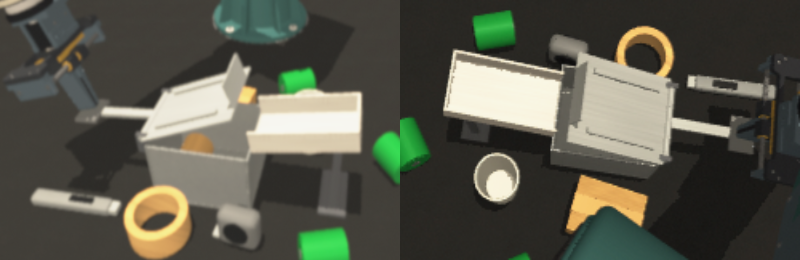

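The core has rolled in: it shows inside the bin at (195,147) and the chute is empty. I hold briefly and check that the core has settled.

move_arm(
  motion=[
    [[0,0,0,0,0,0,0],[0,0,0,0,0,0,0],[0,0,0,0,0,0,0],[0,0,0,0,0,0,0]],
  ],
)

```text
clock: 7.88
eef_pos: [0.5466, -0.3223, 0.0941]
tcp_rot: [-0.092, 0.779, 0.609, 0.118]
contact_force: [-0.9, -0.7, 2.3]
finger_gap: 0.0007
```

```bash
python3 c.py 5; python3 - <<'E'
from h import *
p,P=cloud('scene')
hsv=cv2.cvtColor(p,cv2.COLOR_RGB2HSV)[255-255:,:]
m=np.zeros(P.shape[:2],bool);m[222:245,232:268]=True
m&=(p[:,:,0].astype(int)-p[:,:,2]>50)
print('core in bin',m.sum(),np.nanmedian(P[m],0),np.nanmax(P[m][:,2]))
np.set_printoptions(suppress=True)
def pr(L): return padpose(L)
p0,r0=pr(.6)
for L in np.arange(.57,-.001,-.03):
    # relative to L=.6,.36,.12 starts
    st=.6 if L>.355 else (.36 if L>.115 else .12)
    a,ra=pr(st);b,rb=pr(L)
    print(round(st,2),round(L,2),np.round(np.r_[(ra.inv()*rb).as_rotvec(),ra.inv().apply(b-a)*1000],2))
E
```

```text
7.875 [ 0.54659495 -0.3223064   0.09408723] [-0.89918964 -0.67208306  2.31258575]
0.6 [ 0.     0.    -0.     0.174  1.896 -0.777]
0.45 [  0.     -0.15   -0.      2.175   1.899 -19.412]
0.3 [  0.     -0.3    -0.      6.938   1.9   -37.539]
0.15 [  0.     -0.45   -0.     14.357   1.9   -54.75 ]
0 [  0.     -0.6    -0.     24.265   1.898 -70.659]
core in bin 288 [ 0.57049865 -0.15173964  0.06130232] 0.0658518356642871
0.6 0.57 [ 0.   -0.03  0.    0.18 -0.   -3.75]
0.6 0.54 [-0.   -0.06  0.    0.46 -0.   -7.49]
0.6 0.51 [ -0.    -0.09   0.     0.87  -0.   -11.22]
0.6 0.48 [ -0.    -0.12  -0.     1.38  -0.   -14.94]
0.6 0.45 [ -0.    -0.15   0.     2.    -0.   -18.63]
0.6 0.42 [ -0.    -0.18   0.     2.74  -0.   -22.31]
0.6 0.39 [ -0.    -0.21   0.     3.58  -0.   -25.97]
0.6 0.36 [ -0.    -0.24   0.     4.53  -0.   -29.6 ]
0.36 0.33 [ 0.   -0.03  0.    0.18  0.   -3.75]
0.36 0.3 [ 0.   -0.06 -0.    0.46 -0.   -7.49]
0.36 0.27 [  0.    -0.09   0.     0.87  -0.   -11.22]
0.36 0.24 [  0.    -0.12   0.     1.38  -0.   -14.94]
0.36 0.21 [  0.    -0.15   0.     2.    -0.   -18.63]
0.36 0.18 [  0.    -0.18   0.     2.74  -0.   -22.31]
0.36 0.15 [  0.    -0.21   0.     3.58   0.   -25.97]
0.36 0.12 [  0.    -0.24   0.     4.53   0.   -29.6 ]
0.12 0.09 [ 0.   -0.03  0.    0.18 -0.   -3.75]
0.12 0.06 [ 0.   -0.06  0.    0.46 -0.   -7.49]
0.12 0.03 [ -0.    -0.09   0.     0.87  -0.   -11.22]
0.12 -0.0 [  0.    -0.12   0.     1.38  -0.   -14.94]
```

View pics/c5.png

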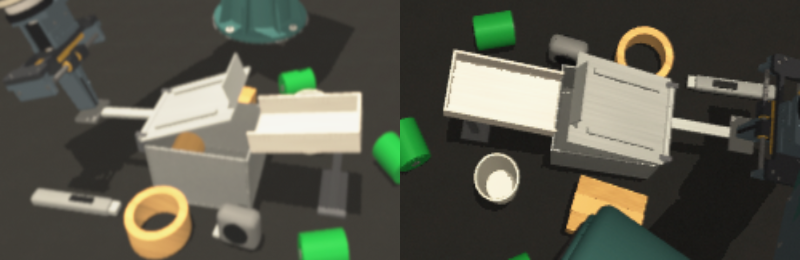

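The core lies low in the bin, with its visible surface at about 65 mm or less. I ease the lever up at a constant slow rate.

move_arm(
  motion=[
    [[0,-0.03,0,0,0,-3.8,0],[0,-0.06,0,0.5,0,-7.5,0],[0,-0.09,0,0.9,0,-11.2,0],[0,-0.12,0,1.4,0,-14.9,0],[0,-0.15,0,2,0,-18.6,0],[0,-0.18,0,2.7,0,-22.3,0],[0,-0.21,0,3.6,0,-26,0],[0,-0.24,0,4.5,0,-29.6,0]],
  ],
)

```text
clock: 9.02
eef_pos: [0.5455, -0.3267, 0.1239]
tcp_rot: [-0.018, 0.788, 0.615, 0.023]
contact_force: [-1.5, -1.4, 2.5]
finger_gap: 0.0003
```

move_arm(
  motion=[
    [[0,-0.03,0,0.2,0,-3.8,0],[0,-0.06,0,0.5,0,-7.5,0],[0,-0.09,0,0.9,0,-11.2,0],[0,-0.12,0,1.4,0,-14.9,0],[0,-0.15,0,2,0,-18.6,0],[0,-0.18,0,2.7,0,-22.3,0],[0,-0.21,0,3.6,0,-26,0],[0,-0.235,0,4.4,0,-29,0]],
  ],
)

```text
clock: 10.02
eef_pos: [0.546, -0.3238, 0.1529]
tcp_rot: [0.054, 0.785, 0.613, -0.07]
contact_force: [0.4, -0.9, 0.0]
finger_gap: 0.0
```

```bash
python3 - <<'E'
from h import *
s=bot.sense();print(s['clock'],s['eef_pos'],s['contact_force'])
for L in (.12,.1,.08,.06,.04,.02,0): print(L,rel(*padpose(L,0)))
E
```

```text
10.025 [ 0.54603852 -0.3238169   0.1529159 ] [ 0.4393326  -0.89785484  0.04651035]
0.12 [-0.    -0.003 -0.    -0.372  2.07  -1.354]
0.1 [-0.    -0.023 -0.    -0.258  2.07  -3.853]
0.08 [-0.    -0.043 -0.    -0.095  2.069 -6.349]
0.06 [-0.    -0.063 -0.     0.119  2.068 -8.841]
0.04 [ -0.     -0.083  -0.      0.382   2.067 -11.328]
0.02 [ -0.     -0.103  -0.      0.695   2.066 -13.81 ]
0 [ -0.     -0.123  -0.      1.057   2.066 -16.285]
```

```bash
python3 - <<'E'
from h import *
p,P=cloud('top')
s=bot.sense();print(s['clock'],s['contact_force'])
# lid slope along bin x
H=np.array([P0[0],P0[1],0])+X*.1182
Q=P[160:235,320:405].reshape(-1,3);Q=Q[np.isfinite(Q[:,0])]
t=(Q-H)@X; w=(Q-H)@np.array([-X[1],X[0],0])
m=(t>.02)&(t<.15)&(abs(w)<.05)&(Q[:,2]>.11)
print(m.sum(),np.polyfit(t[m],Q[m,2],1))
E
```

```text
10.075 [1.15715079 0.58407463 0.51337472]
1792 [0.00204187 0.13076594]
```

```bash
python3 - <<'E'
from h import *
print(bot.sense()['clock'])
cloud('wrist','pics/w6.png')
E
python3 c.py 6
```

```text
10.075
10.125 [ 0.54625036 -0.32358387  0.15300012] [ 0.21373768 -0.34299134  0.01026826]
0.6 [ 0.     0.476  0.    11.407  1.921 57.002]
0.45 [ 0.     0.326  0.     4.65   1.92  39.521]
0.3 [ 0.     0.176  0.     0.58   1.92  21.226]
0.15 [ 0.     0.026  0.    -0.71   1.921  2.528]
0 [  0.     -0.124   0.      0.809   1.922 -16.152]
```

View pics/w6.png

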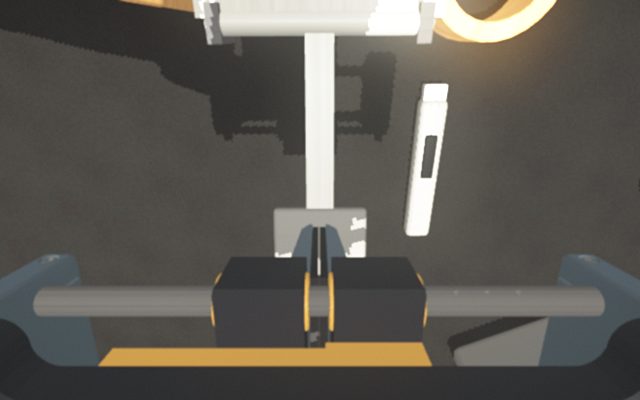

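View pics/c6.png

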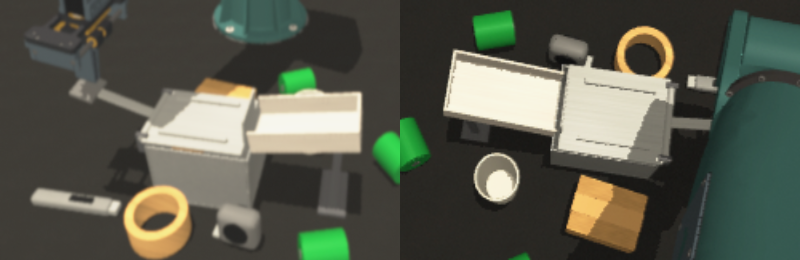

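```bash
python3 - <<'E'
from h import *
H=np.array([P0[0],P0[1],0])+X*.1182; W=np.array([-X[1],X[0],0])
for n in('scene','top','wrist'):
    p,P=cloud(n,f'pics/{n}7.png')
    Q=P.reshape(-1,3);Q=Q[np.isfinite(Q[:,0])]
    t=(Q-H)@X; w=(Q-H)@W
    for nm,lo,hi,ww,z0,z1 in(('lid',.02,.15,.05,.11,.25),('arm',-.085,-.02,.006,.06,.2),('pad',-.15,-.095,.04,.1,.2)):
        m=(t>lo)&(t<hi)&(abs(w)<ww)&(Q[:,2]>z0)&(Q[:,2]<z1)
        if m.sum()>8: print(n,nm,m.sum(),np.polyfit(t[m],Q[m,2],1),t[m].min(),t[m].max(),np.median(w[m]))
print(bot.sense()['clock'],bot.sense()['contact_force'],bot.sense()['eef_pos'])
E
```

```text
scene lid 1999 [-0.00254401  0.13132479] 0.020102175788523746 0.14994373737576858 -0.0007009824393206164
scene arm 141 [-0.31317501  0.12993055] -0.08384649895016287 -0.020714494727607023 -1.771668879217778e-05
scene pad 499 [-0.06710131  0.16546324] -0.13877381654806065 -0.09534898613860443 -0.007875990812888154
top lid 1796 [-0.00023097  0.13097634] 0.020080961840802092 0.14998210654340996 0.00042439186805394197
top arm 85 [-0.31509771  0.12983025] -0.06674525276178461 -0.020309970363673078 -0.00010716589529547581
wrist arm 2544 [-0.30727606  0.12873191] -0.08498219667071269 -0.02000425747850671 1.5101249606194615e-05
wrist pad 4103 [0.08318095 0.17700568] -0.14018355335404692 -0.0950026401464319 0.0017675242511304488
10.375 [-0.2552717  -0.06274387 -0.00208858] [ 0.54597121 -0.32420637  0.15271526]
```

```bash
python3 - <<'E'
from h import *
s=bot.sense();q=s['tcp_rot'];R0=R.from_quat([q[1],q[2],q[3],q[0]])
np.set_printoptions(precision=1,suppress=True,linewidth=150)
p,P=cloud('wrist')
for col in (300,309,331,345):
  for r in range(196,262,6):
    x=P[r,col]; t=R0.inv().apply(x-s['eef_pos'])*1000
    print(col,r,x*1000,'tool',t,p[r,col])
cv2.imwrite('pics/w8.png',cv2.resize(p[180:300,240:400,::-1],(800,600)))
p,P=cloud('scene'); cv2.imwrite('pics/s8.png',cv2.resize(p[120:240,80:240,::-1],(800,600)))
E
```

```text
300 196 [ 514.3 -364.9    0.4] tool [-19.9 -20.8 158.2] [87 83 78]
300 202 [ 512.2 -372.4   -0.2] tool [-27.5 -21.  160.2] [88 84 79]
300 208 [ 540.2 -301.6  160.4] tool [ 18.8 -11.1 -11.2] [138 135 128]
300 214 [ 539.7 -304.   163.4] tool [ 15.9 -11.  -13.7] [171 166 159]
300 220 [ 538.6 -307.9  163.6] tool [ 12.  -11.1 -13.2] [170 166 159]
300 226 [ 537.8 -311.   165.1] tool [  8.5 -11.1 -14.1] [170 167 159]
300 232 [ 542.1 -300.5  190.4] tool [ 15.2  -9.6 -40.9] [130 133 130]
300 238 [ 543.3 -298.   200.4] tool [ 16.1  -9.  -51.3] [ 91 102 108]
300 244 [ 543.8 -297.3  206.7] tool [ 15.8  -8.6 -57.6] [ 92 103 111]
300 250 [ 544.3 -296.7  212.7] tool [ 15.4  -8.3 -63.6] [ 91 103 109]
300 256 [ 545.  -295.4  219.2] tool [ 15.7  -8.  -70.3] [83 91 96]
309 196 [ 547.2 -296.   158.7] tool [ 26.2  -5.7 -10.7] [239 239 232]
309 202 [ 546.2 -299.8  158.9] tool [ 22.3  -5.7 -10.2] [239 238 231]
309 208 [ 545.4 -303.   160.3] tool [ 18.8  -5.7 -11. ] [186 185 174]
309 214 [ 544.7 -305.8  162.4] tool [ 15.6  -5.7 -12.6] [169 167 158]
309 220 [ 544.1 -308.4  165. ] tool [ 12.5  -5.7 -14.7] [17
[... 1261 characters left out ...]
83]
345 202 [ 561.4 -385.5   -1.8] tool [-28.   29.9 161.8] [90 86 81]
345 208 [ 566.3 -307.8  161.1] tool [ 19.1  15.7 -11.9] [142 140 132]
345 214 [ 565.6 -310.2  164. ] tool [ 16.1  15.6 -14.3] [171 169 161]
345 220 [ 564.7 -314.5  163.5] tool [ 11.9  15.8 -13. ] [171 169 161]
345 226 [ 563.9 -317.3  165.6] tool [  8.7  15.8 -14.6] [171 168 161]
345 232 [ 563.1 -321.   166.1] tool [  4.8  15.8 -14.5] [169 167 157]
345 238 [ 562.3 -324.7  166.9] tool [  1.   15.9 -14.6] [169 165 158]
345 244 [ 561.5 -327.9  168.5] tool [ -2.5  15.9 -15.6] [169 166 158]
345 250 [ 560.7 -331.   170.1] tool [ -6.   15.9 -16.6] [161 159 153]
345 256 [ 563.8 -300.1  219.3] tool [ 15.7  11.4 -70.4] [108 112 112]
```

View pics/w8.png

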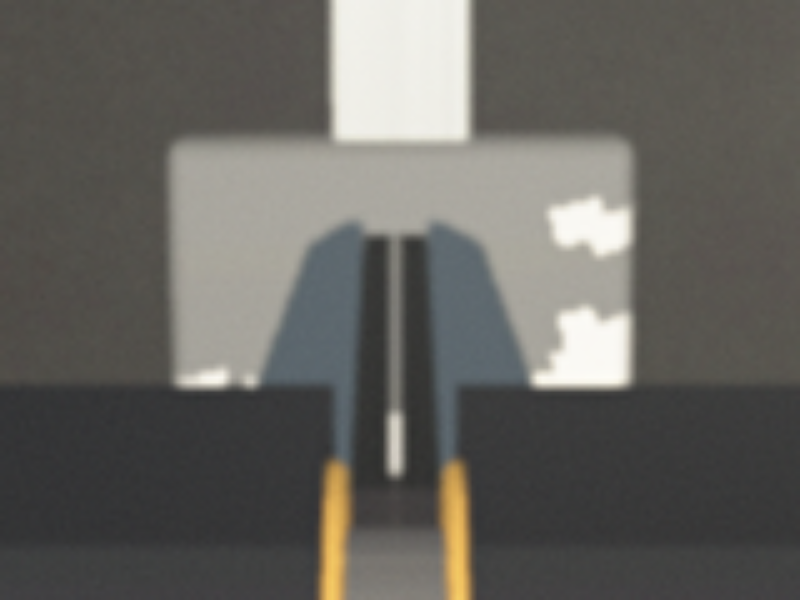

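View pics/s8.png

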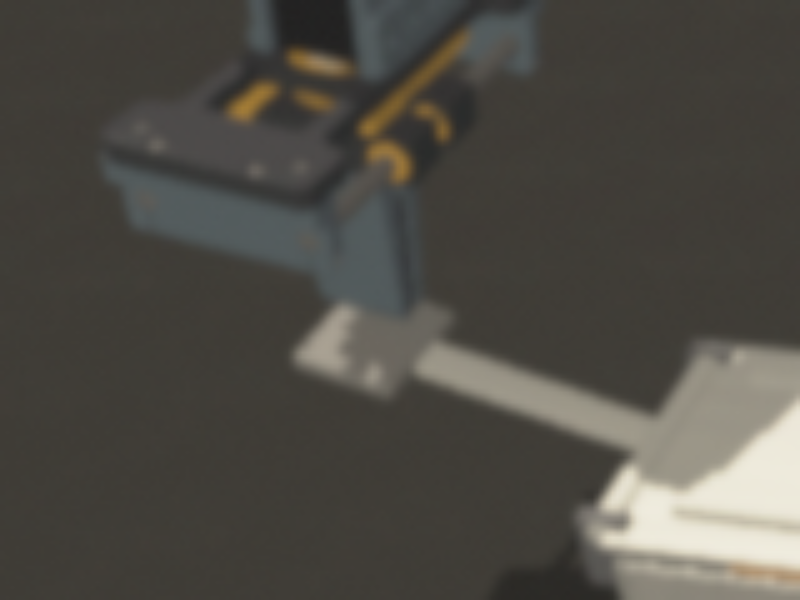

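```bash
python3 - <<'E'
from h import *
c=bot.get_calibration('scene');K=np.array(c['mtx']);T=np.linalg.inv(np.array(c['pose']))
H=np.array([P0[0],P0[1],.128])+X*.1182; W=np.array([-X[1],X[0],0]);up=np.array([0,0,1.])
def proj(x):
    y=K@(T[:3,:3]@x+T[:3,3]);y=y[:2]/y[2];return (int((y[0]-80)*400/340),int((y[1]-120)*1.3))
im0=cv2.imread('pics/c5.png')[:,:400];out=[]
for L in(.3,.4,.5,.6):
    im=im0.copy();d=X*np.cos(L)+up*np.sin(L);n=-X*np.sin(L)+up*np.cos(L)
    pts=[proj(H+d*a+W*b+n*.002) for a,b in((.01,-.068),(.182,-.068),(.182,.068),(.01,.068))]
    cv2.polylines(im,[np.array(pts)],True,(0,0,255),1)
    fl=[proj(H+d*.182+W*b+n*.047) for b in(-.068,.068)];cv2.line(im,fl[0],fl[1],(255,0,0),1)
    b=.3-L;e=-X*np.cos(b)+up*np.sin(b);cv2.line(im,proj(H),proj(H+e*.14),(0,255,0),1)
    cv2.putText(im,str(L),(5,20),0,.6,(0,255,255),1);out.append(im)
cv2.imwrite('pics/ov.png',np.vstack([np.hstack(out[:2]),np.hstack(out[2:])]))
E
```

```text
(no output)
```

View pics/ov.png

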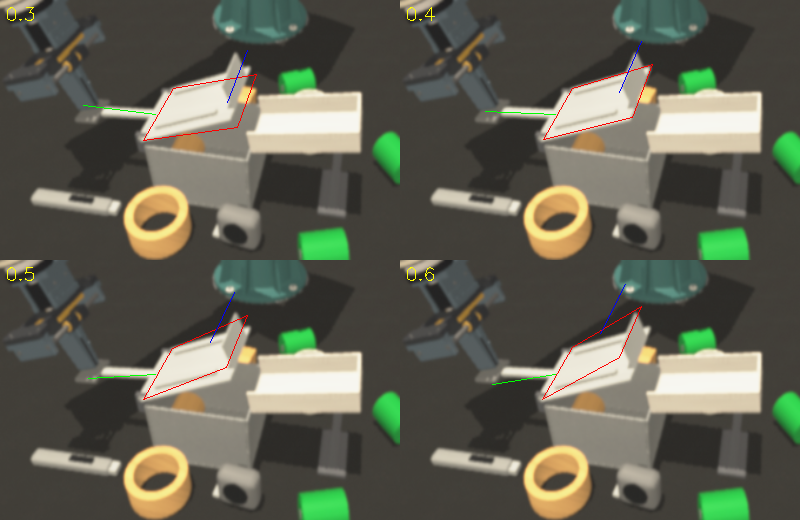

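Overlaying the lever model shows the closed fingertips end about 20 mm short of the nominal TCP. The lid therefore opened to only about 0.42, and it shut smoothly but in about 1.75 s, a bit quicker than asked. There is plenty of time, so I repeat the easing with the true tip offset, wider and slower.

```bash
python3 - <<'E'
from h import *
s=bot.sense();print(s['clock'],s['contact_force'])
for h in(.014,.018,.022,.026): print(h,rel(*padpose(0,-h)))
E
```

```text
10.475 [-0.1429717  -0.86021806 -1.09702056]
0.014 [-0.000e+00 -1.250e-01 -1.000e-03 -2.620e-01  2.042e+00 -2.621e+00]
0.018 [-0.000e+00 -1.250e-01 -1.000e-03 -7.620e-01  2.043e+00  1.348e+00]
0.022 [-0.000e+00 -1.250e-01 -1.000e-03 -1.261e+00  2.045e+00  5.317e+00]
0.026 [-0.000e+00 -1.250e-01 -1.000e-03 -1.761e+00  2.046e+00  9.286e+00]
```

move_arm(
  motion=[
    [[0,-0.06,0,0,1,-1,0],[0,-0.125,0,0,2,-1,0],[0,-0.125,0,0,2,1,0]],
  ],
)

```text
clock: 10.85
eef_pos: [0.5481, -0.3241, 0.1516]
tcp_rot: [0.092, 0.779, 0.609, -0.118]
contact_force: [0.5, -0.6, 0.1]
finger_gap: 0.0004
```

move_arm(
  motion=[
    [[0,0,0,0,0,1,0],[0,0,0,0,0,2,0]],
  ],
)

```text
clock: 11.1
eef_pos: [0.5477, -0.3257, 0.15]
tcp_rot: [0.092, 0.78, 0.608, -0.117]
contact_force: [0.1, 0.2, -0.9]
finger_gap: 0.0005
```

move_arm(
  motion=[
    [[0,0,0,0,0,1,0],[0,0,0,0,0,2,0]],
  ],
)

```text
clock: 11.35
eef_pos: [0.5477, -0.3261, 0.1481]
tcp_rot: [0.092, 0.779, 0.608, -0.118]
contact_force: [-0.2, -0.2, -0.2]
finger_gap: 0.0005
```

```bash
cat > lev.py <<'E'
from h import *
def lever():
    H=np.array([P0[0],P0[1],0])+X*.1182; W=np.array([-X[1],X[0],0]);o=[]
    for n in('scene','wrist'):
        p,P=cloud(n);Q=P.reshape(-1,3);Q=Q[np.isfinite(Q[:,0])];t=(Q-H)@X; w=(Q-H)@W
        for lo,hi,ww,z0,z1 in((.02,.13,.05,.11,.25),(-.085,-.02,.006,.06,.2)):
            m=(t>lo)&(t<hi)&(abs(w)<ww)&(Q[:,2]>z0)&(Q[:,2]<z1)
            if m.sum()>8:o.append((n,round(float(np.arctan(np.polyfit(t[m],Q[m,2],1)[0])),3)))
    return o
if __name__=='__main__':
    s=bot.sense();print(s['clock'],s['contact_force'],lever())
    for h in (.014,.018,.02,.022,.024,.026): print(h,rel(*padpose(0,-h)))
E
python3 lev.py
```

```text
11.35 [-0.16939014 -0.15765829 -0.19311782] [('scene', -0.0), ('scene', -0.301), ('wrist', -0.3)]
0.014 [-0.000e+00 -0.000e+00 -1.000e-03 -7.920e-01  5.100e-02 -7.531e+00]
0.018 [-0.000e+00 -0.000e+00 -1.000e-03 -7.920e-01  5.200e-02 -3.531e+00]
0.02 [-0.000e+00 -0.000e+00 -1.000e-03 -7.930e-01  5.300e-02 -1.531e+00]
0.022 [-0.    -0.    -0.001 -0.793  0.054  0.469]
0.024 [-0.000e+00 -0.000e+00 -1.000e-03 -7.930e-01  5.400e-02  2.469e+00]
0.026 [-0.000e+00 -0.000e+00 -1.000e-03 -7.940e-01  5.500e-02  4.469e+00]
```

move_arm(
  motion=[
    [[0,0,0,0,0,1,0],[0,0,0,0,0,2,0],[0,0,0,0,0,3,0],[0,0,0,0,0,4,0]],
  ],
)

```text
clock: 11.95
eef_pos: [0.5474, -0.3271, 0.1442]
tcp_rot: [0.092, 0.779, 0.608, -0.118]
contact_force: [-0.1, 0.1, -0.3]
finger_gap: 0.0004
```

```bash
python3 lev.py
```

```text
11.95 [-0.06493146  0.06033237 -0.27222808] [('scene', -0.0), ('scene', -0.307), ('wrist', -0.299)]
0.014 [-0.0000e+00 -0.0000e+00 -0.0000e+00 -8.8200e-01  1.0000e-03 -1.1502e+01]
0.018 [-0.000e+00 -0.000e+00 -0.000e+00 -8.820e-01  2.000e-03 -7.502e+00]
0.02 [-0.000e+00 -0.000e+00 -0.000e+00 -8.820e-01  2.000e-03 -5.502e+00]
0.022 [-0.000e+00 -0.000e+00 -0.000e+00 -8.820e-01  3.000e-03 -3.502e+00]
0.024 [-0.    -0.    -0.    -0.882  0.004 -1.502]
0.026 [-0.    -0.    -0.    -0.882  0.004  0.498]
```

move_arm(
  motion=[
    [[0,0,0,0,0,1,0],[0,0,0,0,0,2,0],[0,0,0,0,0,3,0],[0,0,0,0,0,4,0],[0,0,0,0,0,4,0]],
  ],
)

```text
clock: 12.68
eef_pos: [0.5471, -0.3282, 0.1403]
tcp_rot: [0.092, 0.779, 0.608, -0.118]
contact_force: [-0.8, 0.5, 0.2]
finger_gap: 0.0004
```

```bash
python3 lev.py
```

```text
12.675 [-0.79578613  0.47190611  0.2214711 ] [('scene', 0.001), ('scene', -0.307), ('wrist', -0.299)]
0.014 [-0.0000e+00 -0.0000e+00 -1.0000e-03 -8.4700e-01 -5.1000e-02 -1.5377e+01]
0.018 [-0.0000e+00 -0.0000e+00 -1.0000e-03 -8.4700e-01 -5.1000e-02 -1.1377e+01]
0.02 [-0.000e+00 -0.000e+00 -1.000e-03 -8.470e-01 -5.000e-02 -9.377e+00]
0.022 [-0.000e+00 -0.000e+00 -1.000e-03 -8.470e-01 -5.000e-02 -7.377e+00]
0.024 [-0.000e+00 -0.000e+00 -1.000e-03 -8.470e-01 -5.000e-02 -5.377e+00]
0.026 [-0.000e+00 -0.000e+00 -1.000e-03 -8.480e-01 -5.000e-02 -3.377e+00]
```

move_arm(
  motion=[
    [[0,0,0,0,0,1,0],[0,0,0,0,0,2,0],[0,0,0,0,0,3,0],[0,0,0,0,0,3,0]],
  ],
)

```text
clock: 13.28
eef_pos: [0.5469, -0.329, 0.1376]
tcp_rot: [0.092, 0.779, 0.608, -0.118]
contact_force: [-1.4, 1.7, 2.5]
finger_gap: 0.0004
```

```bash
python3 lev.py
```

```text
13.275 [-1.4297435   1.74016303  2.52084109] [('scene', 0.004), ('scene', -0.3), ('wrist', -0.295)]
0.014 [ -0.      0.     -0.     -0.818  -0.058 -18.312]
0.018 [ -0.      0.     -0.     -0.818  -0.058 -14.312]
0.02 [ -0.      0.     -0.     -0.818  -0.057 -12.312]
0.022 [ -0.      0.     -0.     -0.818  -0.057 -10.312]
0.024 [-0.     0.    -0.    -0.818 -0.056 -8.312]
0.026 [-0.     0.    -0.    -0.818 -0.056 -6.312]
```

Contact found: 2.5 N with the lever at about 0.004, so the true tip is 32 mm behind the nominal TCP. Now I compute the proper arc.

```bash
python3 - <<'E'
from h import *
def g(st,Ls):
    for L in Ls:
        a,ra=padpose(st,-.032);b,rb=padpose(L,-.032)
        print(st,L,np.round(np.r_[(ra.inv()*rb).as_rotvec()[1],ra.inv().apply(b-a)[[0,2]]*1000],2))
g(0,[.05,.1,.15,.2,.25,.3,.35,.4])
g(.4,[.45,.5,.55])
g(.55,[.53,.51,.48,.45,.42,.39,.37,.36,.34,.32,.3,.27,.25])
print(bot.sense()['qpos'])
E
```

```text
0 0.05 [0.05 1.56 6.21]
0 0.1 [ 0.1   3.42 12.34]
0 0.15 [ 0.15  5.59 18.37]
0 0.2 [ 0.2   8.05 24.28]
0 0.25 [ 0.25 10.81 30.06]
0 0.3 [ 0.3  13.86 35.69]
0 0.35 [ 0.35 17.18 41.16]
0 0.4 [ 0.4  20.77 46.47]
0.4 0.45 [0.05 1.56 6.21]
0.4 0.5 [ 0.1   3.42 12.34]
0.4 0.55 [ 0.15  5.59 18.37]
0.55 0.53 [-0.02 -0.53 -2.51]
0.55 0.51 [-0.04 -1.02 -5.02]
0.55 0.48 [-0.07 -1.65 -8.81]
0.55 0.45 [ -0.1   -2.17 -12.62]
0.55 0.42 [ -0.13  -2.57 -16.44]
0.55 0.39 [ -0.16  -2.86 -20.27]
0.55 0.37 [ -0.18  -2.99 -22.83]
0.55 0.36 [ -0.19  -3.04 -24.11]
0.55 0.34 [ -0.21  -3.09 -26.67]
0.55 0.32 [ -0.23  -3.09 -29.23]
0.55 0.3 [ -0.25  -3.04 -31.8 ]
0.55 0.27 [ -0.28  -2.87 -35.63]
0.55 0.25 [ -0.3   -2.69 -38.19]
[-0.44150842  0.32727806  1.93042891 -0.39156913  0.86265465  0.05692042]
```

move_arm(
  motion=[
    [[0,0.05,0,1.6,0,6.2,0],[0,0.1,0,3.4,0,12.3,0],[0,0.15,0,5.6,0,18.4,0],[0,0.2,0,8,0,24.3,0],[0,0.25,0,10.8,0,30.1,0],[0,0.3,0,13.9,0,35.7,0],[0,0.35,0,17.2,0,41.2,0],[0,0.4,0,20.8,0,46.5,0]],
  ],
)

```text
clock: 14.38
eef_pos: [0.5487, -0.323, 0.0871]
tcp_rot: [-0.031, 0.787, 0.615, 0.04]
contact_force: [-0.4, 1.9, 3.5]
finger_gap: 0.0004
```

move_arm(
  motion=[
    [[0,0.05,0,1.6,0,6.2,0],[0,0.1,0,3.4,0,12.3,0],[0,0.15,0,5.6,0,18.4,0],[0,0.15,0,5.6,0,18.4,0],[0,0.15,0,5.6,0,18.4,0]],
  ],
)

```text
clock: 15.0
eef_pos: [0.5501, -0.3162, 0.0694]
tcp_rot: [-0.076, 0.782, 0.611, 0.098]
contact_force: [-2.1, -1.9, 1.6]
finger_gap: 0.0003
```

```bash
python3 - <<'E'
from lev import *
s=bot.sense();print(s['clock'],s['contact_force'],lever(),rel(*padpose(.55,-.032)))
E
python3 c.py 9|head -1
```

```text
15.0 [-2.13860476 -1.93841055  1.60993288] [('scene', 0.586), ('scene', 0.25), ('wrist', 0.264)] [ 0.     0.001 -0.    -0.502 -0.191 -0.472]
15.1 [ 0.55030274 -0.3160674   0.06961151] [-2.2983677  -2.33814303  1.7538388 ]
```

View pics/c9.png

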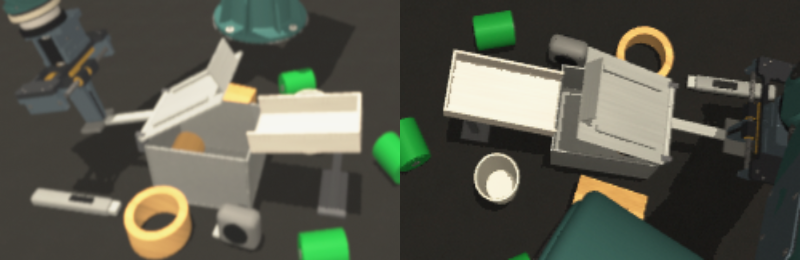

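The lever reads about 0.56 and the lid is wide open, with the core in the bin at (185,143). I now ease it shut over about 3 s.

```bash
python3 - <<'E'
from h import *
a,ra=padpose(.55,-.032)
for k in range(1,9):
    b,rb=padpose(.55-.025*k,-.032)
    print(-.025*k,np.round(ra.inv().apply(b-a)[[0,2]]*1000,1))
E
```

```text
-0.025 [-0.7 -3.1]
-0.05 [-1.2 -6.3]
-0.07500000000000001 [-1.7 -9.4]
-0.1 [ -2.2 -12.6]
-0.125 [ -2.5 -15.8]
-0.15000000000000002 [ -2.8 -19. ]
-0.17500000000000002 [ -3.  -22.2]
-0.2 [ -3.1 -25.4]
```

move_arm(
  motion=[
    [[0,-0.025,0,-0.7,0,-3.1,0],[0,-0.05,0,-1.2,0,-6.3,0],[0,-0.075,0,-1.7,0,-9.4,0],[0,-0.1,0,-2.2,0,-12.6,0],[0,-0.125,0,-2.5,0,-15.8,0],[0,-0.15,0,-2.8,0,-19,0],[0,-0.175,0,-3,0,-22.2,0],[0,-0.2,0,-3.1,0,-25.4,0]],
  ],
)

```text
clock: 16.2
eef_pos: [0.548, -0.325, 0.0934]
tcp_rot: [-0.015, 0.788, 0.615, 0.019]
contact_force: [0.6, -1.2, 1.5]
finger_gap: 0.0006
```

move_arm(
  motion=[
    [[0,-0.025,0,-0.7,0,-3.1,0],[0,-0.05,0,-1.2,0,-6.3,0],[0,-0.075,0,-1.7,0,-9.4,0],[0,-0.1,0,-2.2,0,-12.6,0],[0,-0.125,0,-2.5,0,-15.8,0],[0,-0.15,0,-2.8,0,-19,0],[0,-0.175,0,-3,0,-22.2,0],[0,-0.2,0,-3.1,0,-25.4,0]],
  ],
)

```text
clock: 17.2
eef_pos: [0.5469, -0.3292, 0.1185]
tcp_rot: [0.047, 0.786, 0.614, -0.06]
contact_force: [-0.1, -1.6, 2.5]
finger_gap: 0.0006
```

move_arm(
  motion=[
    [[0,-0.025,0,-0.7,0,-3.1,0],[0,-0.05,0,-1.2,0,-6.3,0],[0,-0.075,0,-1.7,0,-9.4,0],[0,-0.1,0,-2.2,0,-12.6,0],[0,-0.12,0,-2.4,0,-15.1,0],[0,-0.14,0,-2.7,0,-17.7,0],[0,-0.15,0,-2.8,0,-19.2,0],[0,-0.15,0,-2.8,0,-20.5,0]],
  ],
)

```text
clock: 18.2
eef_pos: [0.5467, -0.3286, 0.1387]
tcp_rot: [0.092, 0.779, 0.609, -0.118]
contact_force: [0.2, -0.7, -1.0]
finger_gap: 0.0003
```

```bash
python3 - <<'E'
from lev import *
s=bot.sense();print(s['clock'],s['contact_force'],lever(),rel(*padpose(0,-.032)))
E
```

```text
18.2 [ 0.18879235 -0.68940462 -0.96145911] [('scene', 0.001), ('scene', -0.304), ('wrist', -0.299)] [-0.001 -0.    -0.    -0.756  0.262  0.847]
```

The lid is shut (lever 0.00) and contact has gone to zero. I retract.

move_arm(
  motion=[
    [[0,0,0,0,0,-4,0],[0,0,0,0,0,-15,0],[0,0,0,-5,0,-40,0],[0,0.1,0,-15,0,-75,0],[0,0.2,0,-30,0,-110,0],[0,0.3,0,-40,0,-135,0],[0,0.3,0,-40,0,-135,0]],
  ],
)

```text
clock: 19.18
eef_pos: [0.548, -0.3289, 0.2829]
tcp_rot: [0.002, 0.789, 0.615, 0.001]
contact_force: [0.3, 0.7, -0.8]
finger_gap: 0.0005
```

```bash
python3 - <<'E'
from lev import *
s=bot.sense();print(s['clock'],s['contact_force'],s['eef_pos'],lever())
E
python3 c.py 10|head -1
```

```text
19.175 [ 0.30383363  0.67386649 -0.79081632] [ 0.54802952 -0.32891897  0.28294113] [('scene', 0.0), ('scene', -0.306), ('wrist', 0.004), ('wrist', -0.3)]
19.275 [ 0.54705856 -0.32722555  0.27972952] [ 0.66148002 -0.24842068 -0.67919656]
```

View pics/c10.png

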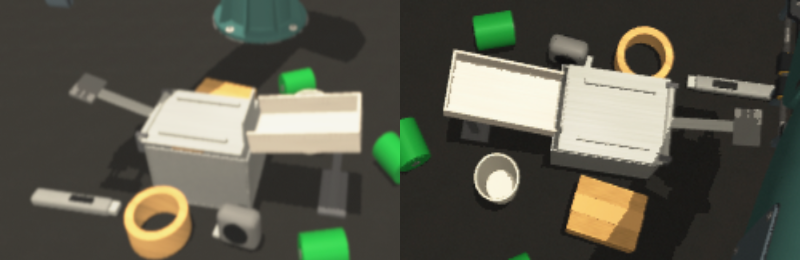

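The lid is flat and shut, the paddle is up, the chute is empty and the neighbouring items are where they were. The hand is well clear.

```bash
python3 -c "
from bench import bot
s=bot.sense();print(s['joint_vel'].round(3),s['clock']);print(bot.close_job())"
```

```text
[ 0.005  0.005 -0.     0.003  0.002 -0.003] 19.375
the job is handed in; nothing more can be done
None
```

The core is in the bin and the lid is fully shut, but I pressed and released the lever twice, because the first release was quicker than you asked.

- **First press:** The lid opened to about 0.37–0.42 rad and the core rolled in by itself. With the fingers closed, the tips end about 32 mm short of the nominal TCP. Because of that the lid opened less than I had commanded, and it shut in roughly 1.5–1.8 s. It followed the fingers and did not look like it fell, but I had no force or lever reading in the last second of that closing.
- **Second press:** I found the true contact point at about 2.5 N, opened the lid to about 0.56 rad and saw the core still lying in the bin. I then eased the lid shut over about 3 s. The fingers still carried 1.5–2.5 N at both checks during the release, and the force faded to zero as the lid seated.

**Last checks:**
- The lever reads 0.00 ± 0.01 rad from two cameras.
- The chute is empty. I last saw the core in the bin during the second press, and its highest visible point there had been about 66 mm above the bench.
- In the pictures the neighbouring items and the green look-alikes looked unmoved; I did not measure their positions again.
- The hand was at rest about 11 cm above the paddle, touching nothing, when I handed in at 19.4 s.

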